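Open the filler-rod tube

TASK

The welder needs the filler rods: unscrew the yellow cap from the leaning red rod tube, turning it until the thread lets go rather than forcing it off, and lift it clear. Then stand the cap, open end down and flat, near the middle of the round steel dish, let go of it, and leave the other things on the bench where they are.

Things in the scene. Friction and masses are not known exactly. Their poses are not given: they have to be found in the camera images.
- rod_tube: Red tube, 60 mm across, 150 mm long, in a grey stand 104 mm wide, fast to the bench. Origin: on the tube's axis at the shoulder where the cap's rim sits, 155 mm above the bench. z is the tube's axis, pointing out of the mouth; it leans 0.61 rad (35 degrees) from vertical, its mouth towards the robot's side.
- tube_mouth (a point): Centre of the mouth of the tube's neck, hidden in the cap at first: on the axis, 34 mm out from the tube's origin, same axes. The neck is 36 mm across and 34 mm long with an ordinary right-hand thread, 8 mm pitch, 44 mm over the crests. Rods stand inside, below the mouth.
- cap: Yellow ribbed screw cap, 56 mm across, 64 mm tall, 0.09 to 0.18 kg. Origin: centre of its open underside; z along its axis to the closed top. Lower 38 mm: hollow threaded skirt, 46 mm inside. Upper 26 mm: solid, to be gripped across with the tool along the axis. Screwed on at the start, its rim on the tube's shoulder (origins coincide to 1 mm, axes to 0.04 rad).
- cap_top (a point): Centre of the cap's closed top, 64 mm from its origin. Turned anticlockwise seen from here, the cap has up to a third of a turn of lost motion, then rises 8 mm a turn. The thread lets go after 1.4 to 1.7 turns in all, 10 to 14 mm up; then it pulls off freely along the axis (clear of the neck at 34 mm). It turns easily and stays where it is left on the thread.
- dish: Round steel parts dish held fast to the bench, 156 mm across the rim, 16 mm high. Origin: centre of its underside; the flat inner floor is 4 mm above that and about 114 mm across.
- magnet_red: Bystander: red welding magnet, 105x105x17 mm, lying loose on the bench; origin at the centre of its underside.
- tape_measure: Bystander: yellow tape measure, 64x77x38 mm, standing loose on the bench; origin at the centre of its underside.
There are look-alikes about, which are no part of the job. There is more than one size of the cap; the one meant has the size given above.

How it is judged:
By the outcome, as a careful person would: the job done as asked, in the order asked, and still so for the second after the job is handed in, with the robot touching nothing.
It also fails if it takes over 70 s, if anything falls off the work surface, if the arm or the gripper's body presses on something with over 40 N, if the wrist force passes 120 N, or if a joint passes its speed limit or range.

ROBOT

A 6-joint arm with a two-finger parallel gripper is mounted at the origin on a cart in front of the work surface, level with it; the furniture and walls round the work are solid. World frame = base frame: x ahead of the robot, y to its left, z up, the work surface at z = 0. Lengths are in m, angles in rad, forces in N, time in s.
With the tool pointing down it reaches from about 0.35 to 0.775 m from the base axis. Payload 5.5 kg.
Tool frame: the origin (TCP) lies between the finger pads; the fingertips stand 8 mm ahead of it and the grasp point (between the pads) lies 11 mm behind it; z points along the fingers, y is the line along which they close (so a half turn about z gives the same grasp; the last joint's range is limited). The gripper opens to 85 mm and grips with 20 to 120 N. Pads are 22 mm wide; open, the fingers measure 114 mm over their backs; the gripper's body (76 mm by 85 mm) begins 54 mm behind the grasp point. The pads swing forward as they close: fully open they stand 13 mm farther back than shut.
Start: joints at [1.104, 0.313, 0.046, 1.304, 0, 1.431], TCP at [0.185, 0.545, 0.239] pointing down, gripper open.
Joint ranges: [-2.76, 2.76], [-0.86, 1.69], [-1.03, 1.26], [-2.2, 2.34], [-1.47, 1.5], [-3.14, 3.14]. Speed limits (rad/s): [2.57, 2.57, 3.14, 3.14, 3.14, 3.14].

INTERFACE

Orientations are given as a unit quaternion [w, x, y, z].
In Python, from workcell import status, vision, job gives the robot as it stands. The module is installed in compiled form; this text tells all that it offers.
- The arm moves only by the tool apply_moves, never from a script. Its argument "moves" is one flat list of numbers, 6 for each row, row after row: the shift along the world's x, y, z in units of 25 mm (1.0 is 25 mm), then the turn, a rotation vector about the world's x, y, z in rad. In form: [x, y, z, rx, ry, rz, x, y, z, rx, ry, rz, ...]. A call has 1 to 20 rows; each row is the pose to reach, as a shift and turn from the pose commanded when the call began; what a row does not reach only later rows make up. A row lasts 1/12 s, in which the tool goes at most 41.7 mm and 7.16 degrees, less where a joint would pass 70% of its speed; a pose out of reach is approached as far as the arm can. A call with a gripper value outside its range is refused whole. "claw" is the opening in per cent of the stroke, from 0 (shut) to 100 (fully open), set as the call begins (left out, the last holds). The fingers move at their own pace and stop on an object; "newtons" is the grip in N (left out, the last holds). Time passes only in rows, so rows that repeat a pose let the fingers close. It gives the time, the measured TCP pose, the force, the opening and the grip force at its end, in the units of the state.
- status.get_state(): the state, without advancing time (a new reading comes with each control period).
- vision.read_camera(name): name is "side" or "top"; returns a dict with "image" (384x512x3 uint8, blue, green, red), "camera_matrix" (3x3 intrinsics, pixels), "camera_from_world" (4x4, takes a point from world to camera coordinates). Camera axes: x right, y down, z forward; pixel columns grow to the right and rows downward; lengths in m; the calibration is good to about 2 mm. A picture is of the moment at which its call begins. There is no depth.
- job.hand_in(): hands the job in; it is judged then, once.
The state is a dict: "clock": time; "joint_pos": joint angles; "qvel": joint speeds; "tau": joint torques, N m; "tcp_pos": TCP position; "orientation": TCP orientation; "wrist_force": force on the tool from outside, world axes, zero at the start; "ft_torque": the same for the moment, N m; "finger_gap": finger opening in m; "grip_force": force on a finger pad.
Only numpy, scipy, OpenCV 4.12 (cv2) and the standard library are available. Lean on these libraries where they do the work, as an engineer would, in place of code of your own. Each camera call takes 0.05 s, during which the arm holds its last target. There are 200 camera calls.

## Working session

There is one attempt and no reset: what is moved stays moved. The work goes in short steps, Python scripts to look and compute and a tool call to move; the robot and the scene stay as the last step left them, time stands still between calls to the robot, and variables do not carry over. Pictures are saved under pics/ and viewed, at most 10 in all, crops included, and the job is handed in when it is done.

Besides the shell and the picture viewer there is one more tool, called after "Emit:" in YAML: its name, and indented under it one key for each argument. apply_moves: Moves the arm, as the interface text tells. Its arguments: {"type":"object","properties":{"moves":{"type":"array","items":{"type":"number"}},"claw":{"type":"number"},"newtons":{"type":"number"}},"required":["moves"]}

```bash
mkdir -p pics; python3 - <<'E'
from workcell import status, vision
import cv2,numpy as np,pickle
d={}
for n in("side","top"):
    r=vision.read_camera(n);d[n]=r;cv2.imwrite(f"pics/{n}0.png",r["image"])
    M=np.array(r["camera_from_world"]);print(n,np.round(r["camera_matrix"],1).tolist(),np.round(-M[:3,:3].T@M[:3,3],3),np.round(M[2,:3],2))
pickle.dump(d,open("d.pkl","wb"));print(status.get_state())
E
```

```text
side [[414.7, 0.0, 262.9], [0.0, 414.7, 189.6], [0.0, 0.0, 1.0]] [0.463 0.789 0.671] [ 0.05 -0.85 -0.53]
top [[487.7, 0.0, 253.9], [0.0, 487.7, 184.3], [0.0, 0.0, 1.0]] [ 0.412 -0.015  1.262] [ 0.08 -0.01 -1.  ]
{'clock': 0.1, 'joint_pos': array([ 1.10437553e+00,  3.13920319e-01,  4.50920874e-02,  1.30360094e+00,
       -4.84432069e-06,  1.43121849e+00]), 'qvel': array([-6.55587726e-04, -1.30001688e-03,  8.72286376e-04, -9.28678383e-05,
       -2.07240177e-03, -1.82686779e-03]), 'tau': array([ 4.16438706e-03, -4.81725526e+01,  2.99243921e+01,  1.27366118e-02,
       -4.99504813e-05,  9.08365735e-06]), 'tcp_pos': array([0.18440372, 0.54416088, 0.23850066]), 'orientation': array([-2.41295428e-04,  1.62694991e-01,  9.86676073e-01, -7.79952670e-04]), 'wrist_force': array([-0.24345168, -1.18874415,  0.06589285]), 'ft_torque': array([0.00583877, 0.03799225, 0.00370098]), 'grip_force': 0.0, 'finger_gap': 0.08523922593449577}
```

View pics/side0.png

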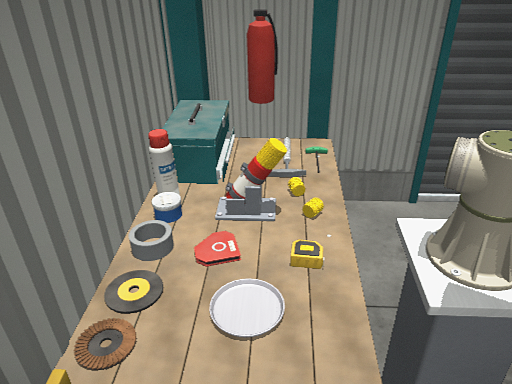

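View pics/top0.png

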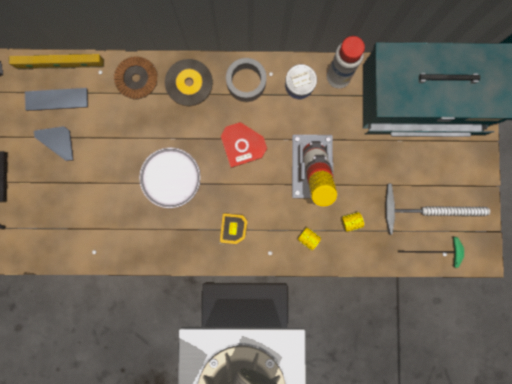

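The top view shows the capped tube at (320,180), the dish at (170,177), and two smaller yellow caps at (309,239) and (353,221). In the side view the cap is at (268,155) and the dish at (247,307).

```bash
cat > h.py <<'E'
import numpy as np,cv2
def ray(r,uv):
    M=np.array(r["camera_from_world"]);R=M[:3,:3];o=-R.T@M[:3,3]
    d=R.T@np.linalg.inv(r["camera_matrix"])@np.array([uv[0],uv[1],1.]);return o,d/np.linalg.norm(d)
def plane(r,uv,z):
    o,d=ray(r,uv);return o+d*(z-o[2])/d[2]
def proj(r,P):
    M=np.array(r["camera_from_world"]);c=np.atleast_2d(P)@M[:3,:3].T+M[:3,3]
    p=c@np.array(r["camera_matrix"]).T;return p[:,:2]/p[:,2:]
def tri(r1,u1,r2,u2):
    o1,d1=ray(r1,u1);o2,d2=ray(r2,u2)
    s=np.linalg.lstsq(np.c_[d1,-d2],o2-o1,rcond=None)[0];a=o1+s[0]*d1;b=o2+s[1]*d2
    return (a+b)/2,np.linalg.norm(a-b)
def yellow(r,lo=(20,120,90),hi=(36,255,255)):
    return cv2.inRange(cv2.cvtColor(r["image"],cv2.COLOR_BGR2HSV),lo,hi)
E
python3 - <<'E'
from h import *
import pickle
d=pickle.load(open("d.pkl","rb"))
for n in d:
    m=yellow(d[n]);k,l,s,c=cv2.connectedComponentsWithStats(m)
    for i in range(1,k):
        if s[i,4]>60:print(n,s[i],c[i].round(1))
    g=cv2.inRange(cv2.cvtColor(d[n]["image"],cv2.COLOR_BGR2HSV),(0,0,130),(180,60,255))
    for c in cv2.findContours(g,0,2)[0]:
        if cv2.contourArea(c)>1500:
            e=cv2.fitEllipse(c)
            if 40<e[1][0]<90: print('dish?',n,e,plane(d[n],e[0],.016).round(4))
a=cv2.resize(d["side"]["image"][125:225,210:310],(400,400),interpolation=2)
b=cv2.resize(d["top"]["image"][125:225,275:375],(400,400),interpolation=2)
cv2.imwrite("pics/c.png",np.hstack([a,b]))
E
```

```text
side [256 138  31  31 623] [271. 153.]
side [288 177  18  20 253] [296.2 186.1]
side [302 197  22  21 312] [312.6 207.1]
side [290 239  33  30 523] [306.2 257.4]
side [300 245  14   6  74] [306.4 247.4]
side [118 278  32  23 496] [133.3 288.9]
side [ 46 369  25  15 275] [ 58.3 376.9]
dish? side ((246.544189453125, 306.8489685058594), (57.20082473754883, 75.28666687011719), 86.1317367553711) [0.5341 0.1942 0.016 ]
top [  9  53  93  14 964] [56.7 59.6]
top [175  68  28  27 529] [188.7  81.3]
top [309 171  29  36 820] [322.7 189.1]
top [341 211  24  21 378] [352.7 221.3]
top [220 213  28  31 336] [232.8 228. ]
top [228 222  10  14 121] [232.7 228.2]
top [297 227  25  24 369] [309.1 238.6]
dish? top ((230.45343017578125, 359.25238037109375), (60.83223342895508, 108.41133117675781), 97.06494903564453) [0.0793 0.0274 0.016 ]
dish? top ((169.431640625, 177.42138671875), (60.50162887573242, 61.233863830566406), 60.1795539855957) [0.5325 0.1887 0.016 ]
```

View pics/c.png

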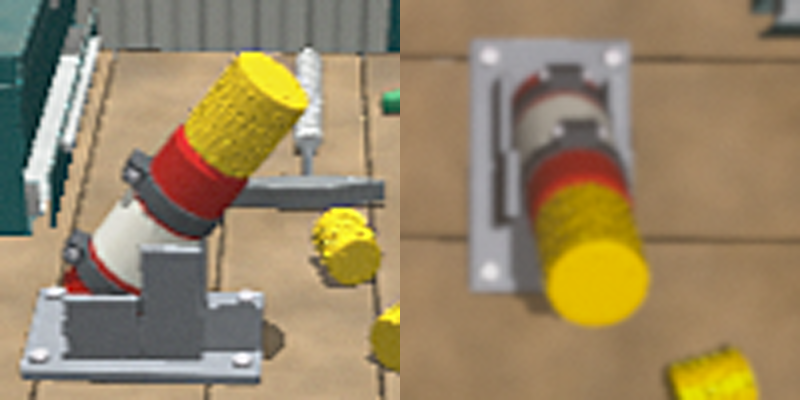

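The crop shows the cap's top face centred at about (324,195.6) in the top view and (278,145.3) in the side view, with the axis lines visible.

```bash
python3 - <<'E'
from h import *
import pickle
d=pickle.load(open("d.pkl","rb"));S,T=d["side"],d["top"]
cs=lambda x,y:np.array([210+x/4-.4,125+y/4-.4]); ct=lambda x,y:np.array([275+(x-400)/4-.4,125+y/4-.4])
P,g=tri(S,cs(273,82),T,ct(597,283));print(P.round(4),g)
print('z-plane',plane(T,ct(597,283),.2074).round(4),plane(S,cs(273,82),.2074).round(4))
ns=np.cross(ray(S,cs(273,81))[1],ray(S,cs(216.5,153))[1])
nt=np.cross(ray(T,ct(597,283))[1],ray(T,ct(560,120))[1])
a=np.cross(ns,nt);a/=np.linalg.norm(a);a*=np.sign(a[2]);print('axis',a,'tilt',np.degrees(np.arccos(a[2])),'az',np.degrees(np.arctan2(a[1],a[0])))
t=np.radians(35);ph=np.radians(np.arange(120,240,.5))
D=np.c_[np.sin(t)*np.cos(ph),np.sin(t)*np.sin(ph),np.cos(t)+0*ph]
for n in(ns,nt):
    v=D@n/np.linalg.norm(n);i=np.where(v[1:]*v[:-1]<0)[0];print(np.degrees(ph[i]))
print(proj(S,P),proj(T,P))
# yellow masks of the cap: contour fits vs projected cyl for chosen az
for az in(180,185,190,195):
    f=np.radians(az);ax=np.array([np.sin(t)*np.cos(f),np.sin(t)*np.sin(f),np.cos(t)])
    O=P-.064*ax;print(az,O.round(4),proj(S,[O,P-.15*ax]).round(1).tolist(),proj(T,[O,P-.15*ax]).round(1).tolist())
E
```

```text
[ 0.4784 -0.1784  0.2047] 0.0014304554991082415
z-plane [ 0.4776 -0.1779  0.2074] [ 0.4791 -0.1729  0.2074]
axis [-0.56798216  0.01194061  0.82295424] tilt 34.618372441397725 az 178.7956564563368
[143. 181.]
[178.5]
[[278.12722242 145.12174702]] [[323.85643534 195.02121995]]
180 [ 0.5151 -0.1784  0.1523] [[264.1, 162.9], [246.3, 185.3]] [[320.3, 180.4], [316.0, 162.9]]
185 [ 0.515  -0.1752  0.1523] [[264.0, 163.5], [246.2, 186.8]] [[318.9, 180.5], [312.9, 163.1]]
190 [ 0.5146 -0.172   0.1523] [[264.1, 164.1], [246.3, 188.2]] [[317.5, 180.6], [309.8, 163.4]]
195 [ 0.5139 -0.1689  0.1523] [[264.4, 164.6], [246.7, 189.7]] [[316.1, 180.9], [306.8, 164.1]]
```

Emit:
apply_moves:
  moves: [1,-2,1,0,0,-0.12,2,-4,2,0,0,-0.24,3,-5.5,2.5,0,0,-0.36,4,-7,2.5,0,0,-0.48,5,-8.5,2.5,0,0,-0.6,5.7,-10,2.5,0,0,-0.72,6.3,-11.5,2.5,0,0,-0.84,7,-13,2.5,0,0,-0.96,7.5,-14.5,2.5,0,0,-1.08,8,-16,2.5,0,0,-1.2,8.3,-17.5,2.5,0,0,-1.32,8.6,-19,2.5,0,0,-1.44,8.9,-20.5,2.5,0,0,-1.56,9.2,-22,2.5,0,0,-1.68,9.5,-23.5,2.5,0,0,-1.8,9.7,-25,2.5,0,0,-1.92,9.8,-26.5,2.5,0,0,-2.04,9.9,-28,2.5,0,0,-2.16,10,-28.8,2.5,0,0,-2.28,10,-28.8,2.5,0,0,-2.4]
  claw: 100
  newtons: 60

```text
clock: 1.77
tcp_pos: [0.4351, -0.181, 0.3008]
orientation: [0.001, 0.98, 0.2, -0.0]
wrist_force: [0.4, 0.0, -0.1]
finger_gap: 0.0855
grip_force: 0.0
```

```bash
cat >> h.py <<'E'
from scipy.spatial.transform import Rotation as Ro
A=np.array([-.5736,0,.8192])
def show(goal=None):
    """state; turn needed to align tool z with -A (shortest), shift to goal in units"""
    from workcell import status
    s=status.get_state();w,x,y,z=s["orientation"];R=Ro.from_quat([x,y,z,w]);zt=R.as_matrix()[:,2]
    c=np.cross(zt,-A);n=np.linalg.norm(c);rv=c/max(n,1e-9)*np.arctan2(n,zt@-A)
    print('t',round(s["clock"],2),'tcp',s["tcp_pos"].round(4),'q',np.array(s["joint_pos"]).round(3),'gap',round(s["finger_gap"],4),'grip',s["grip_force"])
    print('F',np.array(s["wrist_force"]).round(2),'Fax',round(float(np.dot(s["wrist_force"],A)),2),'M',np.array(s["ft_torque"]).round(3),'Rtool',R.as_matrix().round(3).tolist(),'align',rv.round(4))
    if goal is not None: print('units',((np.array(goal)-s["tcp_pos"])/.025).round(3))
    return s,R,rv
E
python3 - <<'E'
from h import *
s,R,rv=show([.435,-.1765,.269])
for e in(-.3,-.5):
    print(e,(Ro.from_rotvec(rv)*Ro.from_rotvec([0,0,e])).as_rotvec().round(3))
E
```

```text
t 1.77 tcp [ 0.4351 -0.181   0.3008] q [-5.640e-01  9.900e-02 -7.400e-02  1.397e+00 -2.000e-03  2.175e+00] gap 0.0855 grip 0.0
F [ 0.43  0.04 -0.14] Fax -0.36 M [ 0.009 -0.01   0.02 ] Rtool [[0.92, 0.392, -0.0], [0.392, -0.92, -0.002], [-0.001, 0.001, -1.0]] align [ 0.0015 -0.6113  0.0011]
units [-0.002  0.18  -1.27 ]
-0.3 [ 0.093 -0.606 -0.29 ]
-0.5 [ 0.154 -0.598 -0.483]
```

Emit:
apply_moves:
  moves: [0,0,0,0.02,-0.12,-0.1,0,0.05,-0.2,0.05,-0.24,-0.19,0,0.1,-0.4,0.08,-0.36,-0.29,0,0.15,-0.7,0.11,-0.48,-0.39,0,0.18,-1,0.154,-0.598,-0.483,0,0.18,-1.27,0.154,-0.598,-0.483,0,0.18,-1.27,0.154,-0.598,-0.483,0,0.18,-1.27,0.154,-0.598,-0.483]

```text
clock: 2.43
tcp_pos: [0.4321, -0.1693, 0.2674]
orientation: [-0.014, 0.953, -0.042, 0.3]
wrist_force: [-0.4, 0.6, 1.7]
finger_gap: 0.0854
grip_force: 0.0
```

```bash
python3 - <<'E'
from h import *
show([.492,-.1765,.187])
from workcell import vision
S=vision.read_camera("side");T=vision.read_camera("top")
cv2.imwrite("pics/d.png",np.hstack([cv2.resize(i,(400,400),interpolation=2) for i in(S["image"][85:225,200:340],T["image"][110:250,250:390])]))
E
```

```text
t 2.43 tcp [ 0.4321 -0.1693  0.2674] q [-0.828 -0.31  -0.671  0.77   0.437  2.5  ] gap 0.0854 grip 0.0
F [-0.37  0.65  1.68] Fax 1.58 M [-0.049  0.499  0.002] Rtool [[0.817, -0.071, 0.572], [-0.088, -0.996, 0.002], [0.57, -0.052, -0.82]] align [-0.002  -0.0015 -0.0014]
units [ 2.395 -0.287 -3.217]
```

View pics/d.png

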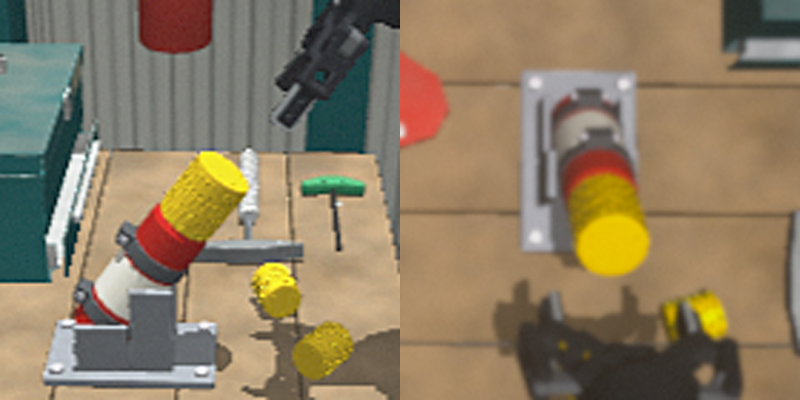

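The fingers stand in line with the cap's axis, at crop (290,110) in the side view and (620,310) in the top view. Next I spin joint 6 towards its upper end and let it settle.

Emit:
apply_moves:
  moves: [0,-0.1,0,0.07,0,-0.1,0,-0.2,0,0.14,0,-0.2,0,-0.2,0,0.21,0,-0.3,0,-0.2,0,0.258,0,-0.369,0,-0.2,0,0.258,0,-0.369,0,-0.2,0,0.258,0,-0.369]

```text
clock: 3.03
tcp_pos: [0.4355, -0.1764, 0.271]
orientation: [-0.079, 0.92, -0.25, 0.291]
wrist_force: [0.1, 0.0, -0.3]
finger_gap: 0.0855
grip_force: 0.0
```

```bash
python3 -c "
from h import *
show([.492,-.1765,.187])"
```

```text
t 3.03 tcp [ 0.4355 -0.1764  0.271 ] q [-0.835 -0.298 -0.656  0.773  0.441  2.937] gap 0.0855 grip 0.0
F [ 0.11  0.03 -0.28] Fax -0.29 M [-0.04   0.489  0.013] Rtool [[0.706, -0.414, 0.574], [-0.506, -0.862, 0.001], [0.495, -0.291, -0.819]] align [-0.0006  0.001  -0.0005]
units [ 2.258e+00 -3.000e-03 -3.358e+00]
```

Emit:
apply_moves:
  moves: [0.4,0,-0.6,0,0,0,0.8,0,-1.2,0,0,0,1.2,0,-1.8,0,0,0,1.6,0,-2.4,0,0,0,2,0,-2.9,0,0,0,2.26,0,-3.3,0,0,0,2.26,0,-3.3,0,0,0,2.26,0,-3.3,0,0,0]

```text
clock: 3.7
tcp_pos: [0.4913, -0.1755, 0.1871]
orientation: [-0.08, 0.92, -0.251, 0.29]
wrist_force: [-0.1, -0.8, 0.3]
finger_gap: 0.0858
grip_force: 0.0
```

Emit:
apply_moves:
  moves: [0,0,0,0,0,0,0,0,0,0,0,0,0,0,0,0,0,0,0,0,0,0,0,0,0,0,0,0,0,0,0,0,0,0,0,0]
  claw: 50
  newtons: 40

```text
clock: 4.2
tcp_pos: [0.4908, -0.1775, 0.1887]
orientation: [-0.078, 0.92, -0.252, 0.291]
wrist_force: [-4.4, -3.4, 2.4]
finger_gap: 0.0551
grip_force: 41.1
```

```bash
python3 -c "
from h import *
show()"
```

```text
t 4.2 tcp [ 0.4908 -0.1775  0.1887] q [-0.719 -0.137 -0.763  0.457  0.386  3.055] gap 0.0551 grip 41.10616732388735
F [-4.4  -3.43  2.37] Fax 4.46 M [-0.574  1.043 -0.298] Rtool [[0.703, -0.419, 0.575], [-0.509, -0.861, -0.003], [0.496, -0.29, -0.818]] align [0.0027 0.0011 0.0019]
```

Emit:
apply_moves:
  moves: [0,0,0,-0.069,0,0.098,0,0,0,-0.138,0,0.197,0,0,0,-0.206,0,0.295,0,0,0,-0.275,0,0.393,0,0,0,-0.344,0,0.492,0,0,0,-0.413,0,0.59,0,0,0,-0.482,0,0.688,0,0,0,-0.551,0,0.786,0,0,0,-0.551,0,0.786]

```text
clock: 4.95
tcp_pos: [0.491, -0.1774, 0.1889]
orientation: [0.066, 0.932, 0.203, 0.294]
wrist_force: [-4.5, -1.8, 3.8]
finger_gap: 0.0554
grip_force: 41.3
```

```bash
python3 -c "
from h import *
show()"
```

```text
t 4.95 tcp [ 0.491  -0.1774  0.1889] q [-0.719 -0.137 -0.762  0.458  0.385  2.09 ] gap 0.0554 grip 41.31830971688032
F [-4.47 -1.79  3.82] Fax 5.69 M [-0.469  0.862 -0.22 ] Rtool [[0.745, 0.34, 0.574], [0.418, -0.909, -0.003], [0.521, 0.242, -0.819]] align [0.0025 0.0009 0.0017]
```

Emit:
apply_moves:
  moves: [0,0,0,-0.069,0,0.098,0,0,0,-0.138,0,0.197,0,0,0,-0.206,0,0.295,0,0,0,-0.275,0,0.393,0,0,0,-0.344,0,0.492,0,0,0,-0.413,0,0.59,0,0,0,-0.482,0,0.688,0,0,0,-0.551,0,0.786,0,0,0,-0.551,0,0.786]

```text
clock: 5.7
tcp_pos: [0.4909, -0.1774, 0.1888]
orientation: [0.194, 0.733, 0.61, 0.23]
wrist_force: [-5.0, -2.8, 3.2]
finger_gap: 0.0552
grip_force: 41.5
```

```bash
python3 -c "
from h import *
show()"
```

```text
t 5.7 tcp [ 0.4909 -0.1774  0.1888] q [-0.718 -0.137 -0.762  0.458  0.384  1.131] gap 0.0552 grip 41.47246909327805
F [-4.99 -2.83  3.15] Fax 5.44 M [-0.491  1.095 -0.227] Rtool [[0.149, 0.805, 0.574], [0.984, -0.18, -0.004], [0.1, 0.565, -0.819]] align [0.0031 0.0002 0.0021]
```

Emit:
apply_moves:
  moves: [0,0,0,-0.069,0,0.098,0,0,0,-0.138,0,0.197,0,0,0.01,-0.206,0,0.295,-0.01,0,0.01,-0.275,0,0.393,-0.01,0,0.02,-0.344,0,0.492,-0.01,0,0.02,-0.413,0,0.59,-0.02,0,0.03,-0.482,0,0.688,-0.02,0,0.03,-0.551,0,0.786,-0.02,0,0.035,-0.62,0,0.885,-0.03,0,0.04,-0.688,0,0.983,-0.03,0,0.045,-0.757,0,1.081,-0.034,0,0.05,-0.826,0,1.18,-0.034,0,0.05,-0.826,0,1.18]

```text
clock: 6.78
tcp_pos: [0.4899, -0.1775, 0.1902]
orientation: [0.297, 0.148, 0.942, 0.044]
wrist_force: [-6.9, -3.8, 3.9]
finger_gap: 0.0553
grip_force: 41.7
```

```bash
python3 -c "
from h import *
show()"
```

```text
t 6.78 tcp [ 0.4899 -0.1775  0.1902] q [-0.72  -0.141 -0.761  0.463  0.384 -0.311] gap 0.0553 grip 41.6990499291569
F [-6.86 -3.81  3.92] Fax 7.15 M [-0.592  1.172 -0.246] Rtool [[-0.779, 0.253, 0.574], [0.306, 0.952, -0.004], [-0.547, 0.172, -0.819]] align [0.0036 0.0001 0.0025]
```

Emit:
apply_moves:
  moves: [0,0,0.01,-0.069,0,0.098,-0.01,0,0.01,-0.138,0,0.197,-0.01,0,0.02,-0.206,0,0.295,-0.016,0,0.024,-0.275,0,0.393,-0.02,0,0.03,-0.344,0,0.492,-0.025,0,0.035,-0.413,0,0.59,-0.03,0,0.04,-0.482,0,0.688,-0.033,0,0.047,-0.551,0,0.786,-0.037,0,0.053,-0.62,0,0.885,-0.04,0,0.058,-0.688,0,0.983,-0.045,0,0.064,-0.757,0,1.081,-0.05,0,0.07,-0.826,0,1.18,-0.053,0,0.076,-0.895,0,1.278,-0.057,0,0.082,-0.964,0,1.376,-0.061,0,0.088,-1.033,0,1.475,-0.066,0,0.094,-1.101,0,1.573,-0.07,0,0.1,-1.17,0,1.671,-0.074,0,0.106,-1.239,0,1.769,-0.078,0,0.111,-1.308,0,1.868,-0.078,0,0.111,-1.308,0,1.868]

```text
clock: 8.45
tcp_pos: [0.4883, -0.1774, 0.1927]
orientation: [-0.165, 0.794, -0.529, 0.252]
wrist_force: [-2.5, -4.7, 1.9]
finger_gap: 0.0549
grip_force: 42.0
```

```bash
python3 -c "
from h import *
show()"
```

```text
t 8.45 tcp [ 0.4883 -0.1774  0.1927] q [-0.724 -0.147 -0.759  0.471  0.387 -2.593] gap 0.0549 grip 41.97721433825791
F [-2.53 -4.69  1.89] Fax 3.0 M [-0.841  0.867 -0.489] Rtool [[0.314, -0.756, 0.574], [-0.922, -0.386, -0.004], [0.225, -0.529, -0.819]] align [0.003  0.0011 0.0021]
```

Emit:
apply_moves:
  moves: [0,0,0.01,-0.069,0,0.098,-0.01,0,0.01,-0.138,0,0.197,-0.01,0,0.015,-0.206,0,0.295,-0.01,0,0.015,-0.206,0,0.295]

```text
clock: 8.78
tcp_pos: [0.488, -0.1774, 0.193]
orientation: [-0.118, 0.875, -0.379, 0.277]
wrist_force: [-4.3, -3.7, 1.2]
finger_gap: 0.0549
grip_force: 42.2
```

Emit:
apply_moves:
  moves: [0,0,0,0,0,0,0,0,0,0,0,0,0,0,0,0,0,0,0,0,0,0,0,0,0,0,0,0,0,0]
  claw: 100

```text
clock: 9.2
tcp_pos: [0.4881, -0.1756, 0.192]
orientation: [-0.12, 0.875, -0.379, 0.276]
wrist_force: [0.3, -0.4, -0.6]
finger_gap: 0.0855
grip_force: 0.0
```

```bash
python3 - <<'E'
from h import *
show()
from workcell import vision
S=vision.read_camera("side");T=vision.read_camera("top")
cv2.imwrite("pics/e.png",np.hstack([cv2.resize(i,(400,400),interpolation=2) for i in(S["image"][115:215,200:300],T["image"][130:230,270:370])]))
E
```

```text
t 9.2 tcp [ 0.4881 -0.1756  0.192 ] q [-0.723 -0.146 -0.76   0.474  0.39  -2.949] gap 0.0855 grip 0.0
F [ 0.34 -0.39 -0.56] Fax -0.65 M [0.019 0.528 0.026] Rtool [[0.56, -0.597, 0.574], [-0.73, -0.684, 0.001], [0.392, -0.419, -0.819]] align [-0.0008  0.0004 -0.0006]
```

View pics/e.png

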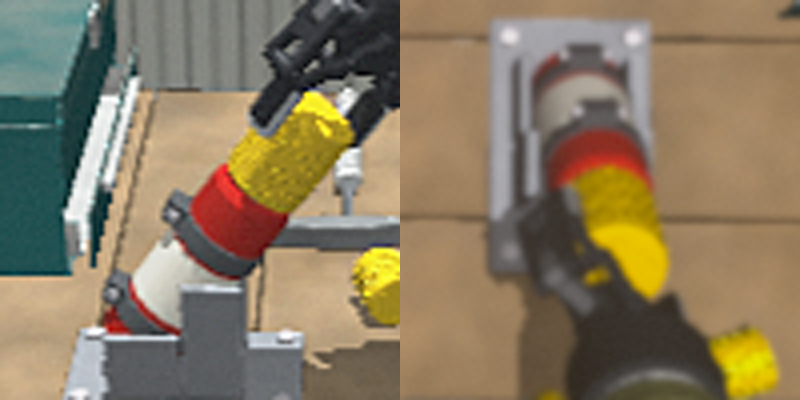

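The cap has risen slightly: more red shows below it at crop (240,205), and the open fingers straddle it without touching. Now I rewind joint 6.

Emit:
apply_moves:
  moves: [0,-0.07,0,1.377,0,-1.966,0,-0.07,0,1.377,0,-1.966,0,-0.07,0,1.377,0,-1.966,0,-0.07,0,1.377,0,-1.966,0,-0.07,0,1.377,0,-1.966,0,-0.07,0,1.377,0,-1.966,0,-0.07,0,1.377,0,-1.966,0,-0.07,0,1.377,0,-1.966,0,-0.07,0,1.377,0,-1.966,0,-0.07,0,1.377,0,-1.966,0,-0.07,0,1.377,0,-1.966,0,-0.07,0,1.377,0,-1.966,0,-0.07,0,1.377,0,-1.966,0,-0.07,0,1.377,0,-1.966,0,-0.07,0,1.377,0,-1.966,0,-0.07,0,1.377,0,-1.966,0,-0.07,0,1.377,0,-1.966,0,-0.07,0,1.377,0,-1.966,0,-0.07,0,1.377,0,-1.966,0,-0.07,0,1.377,0,-1.966]

```text
clock: 10.97
tcp_pos: [0.4881, -0.1775, 0.1919]
orientation: [0.301, 0.039, 0.953, 0.012]
wrist_force: [0.1, 0.1, -0.5]
finger_gap: 0.0854
grip_force: 0.0
```

```bash
python3 -c "
from h import *
show()"
```

```text
t 10.97 tcp [ 0.4881 -0.1775  0.1919] q [-0.726 -0.144 -0.758  0.474  0.391 -0.547] gap 0.0854 grip 0.0
F [ 0.11  0.15 -0.45] Fax -0.43 M [ 0.057  0.526 -0.047] Rtool [[-0.816, 0.067, 0.574], [0.082, 0.997, -0.0], [-0.572, 0.047, -0.819]] align [0.0001 0.0004 0.0001]
```

Emit:
apply_moves:
  moves: [0,0,0,1.377,0,-1.966,0,0,0,1.377,0,-1.966,0,0,0,1.377,0,-1.966,0,0,0,1.377,0,-1.966,0,0,0,1.377,0,-1.966,0,0,0,1.377,0,-1.966,0,0,0,1.377,0,-1.966,0,0,0,1.377,0,-1.966,0,0,0,1.377,0,-1.966,0,0,0,1.377,0,-1.966,0,0,0,1.377,0,-1.966,0,0,0,1.377,0,-1.966,0,0,0,1.377,0,-1.966,0,0,0,1.377,0,-1.966,0,0,0,1.377,0,-1.966,0,0,0,1.377,0,-1.966,0,0,0,1.377,0,-1.966,0,0,0,1.377,0,-1.966,0,0,0,1.377,0,-1.966,0,0,0,1.377,0,-1.966]

```text
clock: 12.63
tcp_pos: [0.4881, -0.1775, 0.1919]
orientation: [0.097, 0.902, 0.309, 0.284]
wrist_force: [1.0, -0.7, 0.8]
finger_gap: 0.0852
grip_force: 0.0
```

Emit:
apply_moves:
  moves: [0,0,0,0.602,0,-0.86,0,0,0,0.602,0,-0.86,0,0,0,0.602,0,-0.86,0,0,0,0.602,0,-0.86,0,0,0,0.602,0,-0.86,0,0,0,0.602,0,-0.86,0,0,0,0.602,0,-0.86,0,0,0,0.602,0,-0.86,0,0,0,0.602,0,-0.86,0,0,0,0.602,0,-0.86,0,0,0,0.602,0,-0.86]

```text
clock: 13.55
tcp_pos: [0.4881, -0.1776, 0.1919]
orientation: [-0.057, 0.936, -0.181, 0.295]
wrist_force: [-0.2, -0.2, -0.6]
finger_gap: 0.0851
grip_force: 0.0
```

Emit:
apply_moves:
  moves: [0,0,0,0,0,0,0,0,0,0,0,0,0,0,0,0,0,0,0,0,0,0,0,0,0,0,0,0,0,0,0,0,0,0,0,0]
  claw: 50

```text
clock: 14.05
tcp_pos: [0.4881, -0.1777, 0.1923]
orientation: [-0.057, 0.936, -0.182, 0.295]
wrist_force: [-3.6, 0.5, 5.1]
finger_gap: 0.0549
grip_force: 41.1
```

```bash
python3 -c "
from h import *
show()"
```

```text
t 14.05 tcp [ 0.4881 -0.1777  0.1923] q [-0.726 -0.144 -0.757  0.475  0.391  2.897] gap 0.0549 grip 41.13057423150167
F [-3.55  0.5   5.07] Fax 6.19 M [0.213 0.573 0.171] Rtool [[0.759, -0.307, 0.574], [-0.375, -0.927, 0.0], [0.532, -0.215, -0.819]] align [-0.0001  0.0003 -0.    ]
```

Emit:
apply_moves:
  moves: [0,0,0.01,-0.069,0,0.098,-0.01,0,0.01,-0.138,0,0.197,-0.01,0,0.02,-0.206,0,0.295,-0.016,0,0.024,-0.275,0,0.393,-0.02,0,0.03,-0.344,0,0.492,-0.025,0,0.035,-0.413,0,0.59,-0.03,0,0.04,-0.482,0,0.688,-0.033,0,0.047,-0.551,0,0.786,-0.037,0,0.053,-0.62,0,0.885,-0.04,0,0.058,-0.688,0,0.983,-0.045,0,0.064,-0.757,0,1.081,-0.05,0,0.07,-0.826,0,1.18,-0.053,0,0.076,-0.895,0,1.278,-0.057,0,0.082,-0.964,0,1.376,-0.061,0,0.088,-1.033,0,1.475,-0.066,0,0.094,-1.101,0,1.573,-0.07,0,0.1,-1.17,0,1.671,-0.074,0,0.106,-1.239,0,1.769,-0.078,0,0.111,-1.308,0,1.868,-0.078,0,0.111,-1.308,0,1.868]

```text
clock: 15.72
tcp_pos: [0.4859, -0.1779, 0.1944]
orientation: [0.244, 0.555, 0.775, 0.175]
wrist_force: [-0.7, -0.4, -0.4]
finger_gap: 0.0551
grip_force: 42.0
```

```bash
python3 -c "
from h import *
show()"
```

```text
t 15.72 tcp [ 0.4859 -0.1779  0.1944] q [-0.73  -0.15  -0.756  0.484  0.391  0.61 ] gap 0.0551 grip 41.99322601547465
F [-0.72 -0.35 -0.35] Fax 0.12 M [-0.188  0.554 -0.145] Rtool [[-0.263, 0.776, 0.573], [0.947, 0.322, -0.001], [-0.185, 0.542, -0.82]] align [ 0.0007 -0.0008  0.0005]
```

Emit:
apply_moves:
  moves: [0,0,0.005,-0.069,0,0.098,-0.007,0,0.01,-0.138,0,0.197,-0.01,0,0.015,-0.206,0,0.295,-0.014,0,0.02,-0.275,0,0.393,-0.017,0,0.025,-0.344,0,0.492,-0.021,0,0.03,-0.413,0,0.59,-0.025,0,0.035,-0.482,0,0.688,-0.028,0,0.04,-0.551,0,0.786,-0.032,0,0.045,-0.62,0,0.885,-0.035,0,0.05,-0.688,0,0.983,-0.04,0,0.055,-0.757,0,1.081,-0.042,0,0.06,-0.826,0,1.18,-0.046,0,0.065,-0.895,0,1.278,-0.05,0,0.07,-0.964,0,1.376,-0.053,0,0.075,-1.033,0,1.475,-0.056,0,0.08,-1.101,0,1.573,-0.06,0,0.085,-1.17,0,1.671,-0.063,0,0.09,-1.239,0,1.769,-0.067,0,0.095,-1.308,0,1.868,-0.067,0,0.095,-1.308,0,1.868]

```text
clock: 17.38
tcp_pos: [0.4847, -0.1778, 0.1972]
orientation: [0.262, -0.472, 0.829, -0.149]
wrist_force: [1.0, -0.6, -0.3]
finger_gap: 0.0548
grip_force: 42.2
```

```bash
python3 -c "
from h import *
show()"
```

```text
t 17.38 tcp [ 0.4847 -0.1778  0.1972] q [-0.733 -0.155 -0.753  0.493  0.394 -1.67 ] gap 0.0548 grip 42.22639222629368
F [ 1.01 -0.58 -0.3 ] Fax -0.83 M [-0.111  0.248 -0.02 ] Rtool [[-0.418, -0.704, 0.574], [-0.86, 0.511, -0.0], [-0.293, -0.494, -0.819]] align [0.0001 0.0007 0.0001]
```

Emit:
apply_moves:
  moves: [0,0,0.005,-0.069,0,0.098,-0.007,0,0.01,-0.138,0,0.197,-0.01,0,0.015,-0.206,0,0.295,-0.014,0,0.02,-0.275,0,0.393,-0.017,0,0.025,-0.344,0,0.492,-0.021,0,0.03,-0.413,0,0.59,-0.025,0,0.035,-0.482,0,0.688,-0.028,0,0.04,-0.551,0,0.786,-0.028,0,0.04,-0.551,0,0.786]

```text
clock: 18.13
tcp_pos: [0.4838, -0.1776, 0.1981]
orientation: [-0.164, 0.8, -0.518, 0.253]
wrist_force: [-0.3, 0.2, -0.1]
finger_gap: 0.0549
grip_force: 42.3
```

Emit:
apply_moves:
  moves: [-0.03,0,0.04,0,0,0,-0.06,0,0.08,0,0,0,-0.09,0,0.13,0,0,0,-0.09,0,0.13,0,0,0]

```text
clock: 18.47
tcp_pos: [0.4814, -0.1776, 0.2015]
orientation: [-0.163, 0.8, -0.518, 0.253]
wrist_force: [0.1, -0.5, -1.1]
finger_gap: 0.0549
grip_force: 42.6
```

```bash
python3 -c "
from h import *
show()"
```

```text
t 18.47 tcp [ 0.4814 -0.1776  0.2015] q [-0.739 -0.166 -0.749  0.51   0.397 -2.633] gap 0.0549 grip 42.590401496272534
F [ 0.14 -0.53 -1.06] Fax -0.95 M [-0.046  0.392 -0.038] Rtool [[0.335, -0.747, 0.574], [-0.913, -0.409, -0.0], [0.235, -0.524, -0.819]] align [0.0002 0.0003 0.0001]
```

Emit:
apply_moves:
  moves: [-0.15,0,0.21,0,0,0,-0.4,0,0.57,0,0,0,-0.7,0,1,0,0,0,-1,0,1.43,0,0,0,-1.3,0,1.86,0,0,0,-1.4,0,2,0,0,0,-1.4,0,2,0,0,0]

```text
clock: 19.05
tcp_pos: [0.4462, -0.178, 0.2524]
orientation: [-0.163, 0.801, -0.518, 0.253]
wrist_force: [0.9, -0.3, -1.2]
finger_gap: 0.0552
grip_force: 43.5
```

```bash
python3 - <<'E'
from h import *
show()
from workcell import vision
S=vision.read_camera("side");T=vision.read_camera("top")
cv2.imwrite("pics/f.png",np.hstack([cv2.resize(i,(400,400),interpolation=2) for i in(S["image"][85:225,200:340],T["image"][110:250,250:390])]))
E
```

```text
t 19.05 tcp [ 0.4462 -0.178   0.2524] q [-0.813 -0.269 -0.686  0.703  0.429 -2.706] gap 0.0552 grip 43.450527121312916
F [ 0.86 -0.27 -1.18] Fax -1.46 M [-0.014  0.666 -0.005] Rtool [[0.335, -0.747, 0.575], [-0.912, -0.41, -0.002], [0.237, -0.523, -0.818]] align [0.0014 0.0012 0.001 ]
```

View pics/f.png

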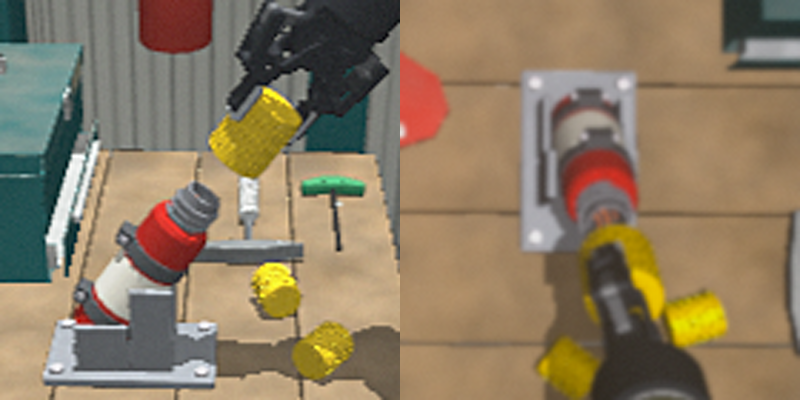

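The cap is clear of the neck: bare thread shows at crop (195,205) and the cap hangs at (255,135). Next I carry it to the dish and set it upright.

Emit:
apply_moves:
  moves: [0,0,0.7,0,0,0,0,0,1.5,0,0,0,0,0.6,2,0,0,0,0,1.5,2,0,0.05,0,0.2,2.5,2,0,0.1,0,0.4,3.5,2,0,0.16,0,0.6,4.5,2,0,0.22,0,0.9,5.5,2,0,0.28,0,1.2,6.5,1.8,0,0.34,0,1.5,7.5,1.5,0,0.4,0,1.8,8.5,1.2,0,0.46,0,2.1,9.5,0.9,0,0.52,0,2.4,10.5,0.5,0,0.58,0,2.7,11.5,0,0,0.611,0,3,12.5,-0.5,0,0.611,0,3.2,13.3,-1,0,0.611,0,3.4,14,-1.5,0,0.611,0,3.47,14.5,-2,0,0.611,0,3.47,14.7,-2,0,0.611,0,3.47,14.7,-2,0,0.611,0]

```text
clock: 20.82
tcp_pos: [0.5323, 0.1906, 0.1999]
orientation: [0.001, 0.84, -0.542, -0.001]
wrist_force: [-0.2, 0.4, -2.1]
finger_gap: 0.055
grip_force: 43.4
```

Emit:
apply_moves:
  moves: [0,0,0,0,0,0,0,0,0,0,0,0,0,0,0,0,0,0]

```text
clock: 21.07
tcp_pos: [0.5337, 0.189, 0.2025]
orientation: [-0.001, 0.84, -0.543, 0.001]
wrist_force: [0.3, -0.8, -2.9]
finger_gap: 0.0548
grip_force: 43.4
```

```bash
python3 - <<'E'
from h import *
s,R,_=show([.5328,.190,.06])
from workcell import vision
S=vision.read_camera("side");T=vision.read_camera("top")
m=yellow(S);k,l,st,c=cv2.connectedComponentsWithStats(m)
for i in range(1,k):
    if st[i,4]>200: print(st[i],c[i].round(1))
x,y,z=s["tcp_pos"]
P=[[x,y,z-h] for h in(.03,.04,.05)];print(proj(S,P).round(1).tolist(),proj(T,P).round(1).tolist())
print('top dish',[proj(T,[.5325,.1887,.004]),proj(S,[.533,.19,.004])])
cv2.imwrite("pics/g.png",np.hstack([cv2.resize(i,(400,400),interpolation=2) for i in(S["image"][210:350,180:320],T["image"][110:250,100:240])]))
E
```

```text
t 21.07 tcp [0.5337 0.189  0.2025] q [ 0.199  0.307 -0.053  1.209 -0.    -1.794] gap 0.0548 grip 43.42298019910231
F [ 0.32 -0.82 -2.88] Fax -2.54 M [-0.082  0.009 -0.042] Rtool [[0.41, -0.912, 0.002], [-0.912, -0.41, 0.0], [0.001, -0.002, -1.0]] align [-0.     -0.6088 -0.    ]
units [-0.036  0.038 -5.7  ]
[288 177  18  20 252] [296.2 186.2]
[302 197  22  21 308] [312.6 207.1]
[ 229  215   31   45 1209] [244.2 237.1]
[290 239  33  30 517] [306.3 257.5]
[118 278  32  23 500] [133.4 288.9]
[ 46 369  25  15 279] [ 58.2 376.9]
[[244.4, 246.1], [244.6, 250.2], [244.8, 254.3]] [[158.0, 170.1], [158.8, 170.6], [159.6, 171.1]]
top dish [array([[170.1853106 , 177.88764668]]), array([[247.43971931, 309.35560201]])]
```

View pics/g.png

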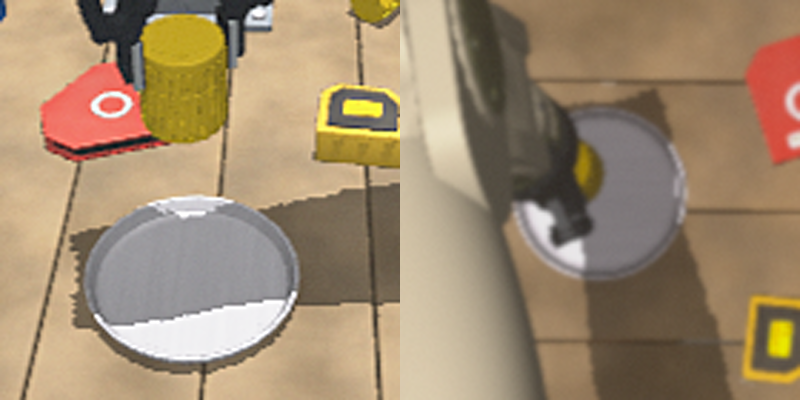

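The cap hangs upright over the dish (side crop: cap base at (185,140), dish centre at (190,280)). I'll descend.

Emit:
apply_moves:
  moves: [0,0,-0.6,0,0,0,0,0,-1.4,0,0,0,0,0,-2.2,0,0,0,0,0,-3,0,0,0,0,0,-3.8,0,0,0,0,0,-4.6,0,0,0,0,0,-5.2,0,0,0,0,0,-5.7,0,0,0,0,0,-5.7,0,0,0,0,0,-5.7,0,0,0,0,0,-5.7,0,0,0]

```text
clock: 22.08
tcp_pos: [0.534, 0.1897, 0.06]
orientation: [-0.001, 0.84, -0.543, 0.001]
wrist_force: [-0.4, -1.0, -1.8]
finger_gap: 0.0546
grip_force: 43.4
```

```bash
python3 - <<'E'
from h import *
s,R,_=show([.5328,.190,.044])
from workcell import vision
S=vision.read_camera("side")
k,l,st,c=cv2.connectedComponentsWithStats(yellow(S))
print([a.tolist() for a in st[1:] if a[4]>600])
x,y,z=s["tcp_pos"]
for h in(.034,.037,.04,.043,.046): print(h,proj(S,[x,y+.028,z-h]).round(1))
E
```

```text
t 22.08 tcp [0.534  0.1897 0.06  ] q [ 0.2    0.412 -0.272  0.885 -0.    -1.794] gap 0.0546 grip 43.41476758243516
F [-0.38 -1.03 -1.76] Fax -1.22 M [ 0.001 -0.009 -0.019] Rtool [[0.411, -0.912, 0.002], [-0.912, -0.411, 0.0], [0.001, -0.002, -1.0]] align [-1.000e-04 -6.091e-01 -1.000e-04]
units [-0.049  0.011 -0.639]
[[233, 272, 27, 42, 995]]
0.034 [[245.5 312.4]]
0.037 [[245.5 313.4]]
0.04 [[245.6 314.5]]
0.043 [[245.6 315.5]]
0.046 [[245.6 316.5]]
```

Emit:
apply_moves:
  moves: [0,0,-0.2,0,0,0,0,0,-0.4,0,0,0,0,0,-0.55,0,0,0,0,0,-0.6,0,0,0,0,0,-0.6,0,0,0]

```text
clock: 22.55
tcp_pos: [0.5335, 0.1897, 0.0447]
orientation: [-0.0, 0.84, -0.543, 0.001]
wrist_force: [-1.4, -1.6, 4.9]
finger_gap: 0.0549
grip_force: 44.2
```

Emit:
apply_moves:
  moves: [0,0,-0.03,0,0,0,0,0,-0.06,0,0,0,0,0,-0.06,0,0,0]

```text
clock: 22.8
tcp_pos: [0.5336, 0.1895, 0.0446]
orientation: [-0.0, 0.84, -0.543, 0.001]
wrist_force: [-5.0, -3.4, 15.5]
finger_gap: 0.0554
grip_force: 45.2
```

Emit:
apply_moves:
  moves: [0,0,0.04,0,0,0,0,0,0.04,0,0,0]

```text
clock: 22.97
tcp_pos: [0.5335, 0.1896, 0.0447]
orientation: [-0.0, 0.84, -0.543, 0.001]
wrist_force: [-2.4, -3.3, 10.2]
finger_gap: 0.0547
grip_force: 44.4
```

Emit:
apply_moves:
  moves: [0,0,0,0,0,0,0,0,0,0,0,0,0,0,0,0,0,0,0,0,0,0,0,0,0,0,0,0,0,0,0,0,0,0,0,0]
  claw: 100

```text
clock: 23.47
tcp_pos: [0.5332, 0.1899, 0.0431]
orientation: [0.0, 0.84, -0.543, -0.0]
wrist_force: [-0.5, 0.1, -0.1]
finger_gap: 0.0853
grip_force: 0.0
```

Emit:
apply_moves:
  moves: [0,0,0.5,0,0,0,0,0,1,0,0,0,0,0,1.7,0,0,0,0,0,2.5,0,0,0,0,0,3.5,0,0,0,0,0,4.5,0,0,0,0,0,5.5,0,0,0,-0.5,-1,6,0,0,0,-1,-2,6,0,0,0,-2,-3.5,6,0,0,0,-3,-5,6,0,0,0,-3.5,-6,6,0,0,0,-3.5,-6,6,0,0,0]

```text
clock: 24.55
tcp_pos: [0.4424, 0.0363, 0.1932]
orientation: [0.001, 0.839, -0.545, -0.0]
wrist_force: [0.6, -0.1, -0.5]
finger_gap: 0.0858
grip_force: 0.0
```

```bash
python3 - <<'E'
from h import *
show()
from workcell import vision
S=vision.read_camera("side");T=vision.read_camera("top")
cv2.imwrite("pics/i.png",np.hstack([cv2.resize(i,(400,400),interpolation=2) for i in(S["image"][210:350,180:320],T["image"][110:250,100:240])]))
k,l,st,c=cv2.connectedComponentsWithStats(yellow(T))
for i in range(1,k):
    if st[i,4]>100: print(st[i],c[i].round(1),plane(T,c[i],.068).round(4))
E
```

```text
t 24.55 tcp [0.4424 0.0363 0.1932] q [-9.800e-02  8.400e-02 -3.560e-01  1.133e+00 -2.000e-03 -2.088e+00] gap 0.0858 grip 0.0
F [ 0.61 -0.14 -0.52] Fax -0.78 M [0.015 0.057 0.009] Rtool [[0.407, -0.913, -0.002], [-0.913, -0.407, -0.002], [0.001, 0.003, -1.0]] align [ 0.0016 -0.6131  0.0011]
[  9  54  92  12 892] [55.2 59.2] [0.8222 0.4716 0.068 ]
[175  68  28  27 534] [188.6  81.3] [0.769  0.1375 0.068 ]
[155 165  19  22 284] [163.7 174.6] [0.5342 0.1943 0.068 ]
[341 211  24  21 374] [352.8 221.3] [ 0.4232 -0.27    0.068 ]
[297 227  25  24 370] [309.1 238.6] [ 0.3804 -0.163   0.068 ]
```

View pics/i.png

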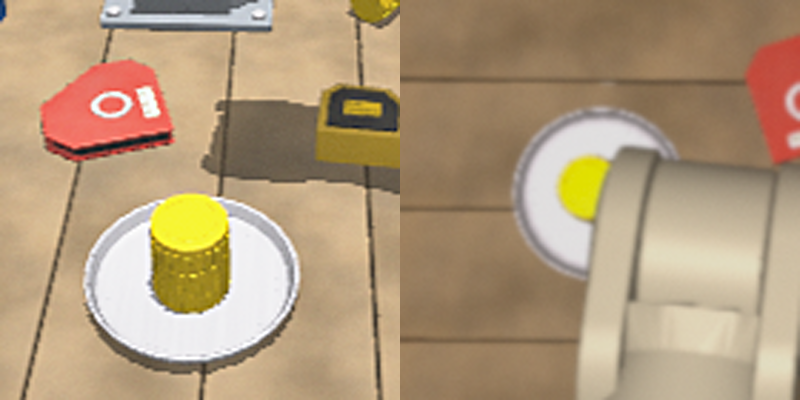

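The cap stands upright on the dish floor near the middle (side crop about (190,255)), and the magnet and tape measure are undisturbed. The arm is clear and holding still, so I'm handing in.

Emit:
apply_moves:
  moves: [0,0,0,0,0,0,0,0,0,0,0,0,0,0,0,0,0,0]

```text
clock: 24.9
tcp_pos: [0.4464, 0.0407, 0.1933]
orientation: [-0.0, 0.84, -0.542, 0.0]
wrist_force: [-0.2, 0.2, 0.1]
finger_gap: 0.0854
grip_force: 0.0
```

```bash
python3 -c "
from workcell import job
print(job.hand_in())"
```

```text
the job is handed in; nothing more can be done
None
```

I unscrewed the yellow cap until the thread let go and lifted it clear. It now stands open end down near the middle of the dish, released, with the other things left where they were, and the job is handed in at about 25 s (no verdict was returned).

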